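Pack the flower-tea sampler tray

ROBOT

A 6-joint arm with a two-finger parallel gripper is mounted at the origin on the work surface. World frame = base frame: x ahead of the robot, y to its left, z up, the work surface at z = 0. Lengths are in m, angles in rad, forces in N, time in s.
With the tool pointing down it reaches from about 0.35 to 0.85 m from the base axis. Payload 8.1 kg.
Tool frame: the origin (TCP) lies between the finger pads; the fingertips stand tips_ahead ahead of it and the grasp point (between the pads) lies 8 mm behind it (tips_ahead is the distance from the TCP to the fingertips, in m); z points along the fingers, x is the direction in which the jaws open and shut, and the axes are right-handed (so a half turn about z gives the same grasp; the last joint's range is limited). The gripper opens to 93 mm and grips with 3 to 60 N. Pads are 15 mm wide; open, the fingers measure 128 mm over their backs; the gripper's body (75 mm by 188 mm) begins 65 mm behind the grasp point.
Start: joints at [1.122, 0.13, 1.488, -0, 1.523, -0.085], TCP at [0.213, 0.561, 0.23] pointing down, gripper open.
Joint ranges: [-2.96, 2.96], [-0.89, 2.26], [0.02, 2.5], [-1.34, 4.48], [0, 2.73], [-2.66, 2.66]. Speed limits (rad/s): [2.39, 2.39, 2.79, 3.14, 3.14, 3.14].

INTERFACE

Orientations are given as a rotation vector (axis times angle).
In Python, from plant import * gives the robot as it stands.
- The arm moves only by the tool play_rows, never from a script. Its argument "increments" is a list that holds one entry, the list of rows, each a list of 4 numbers: the shift along the tool's x, y, z in cm, then the turn about the tool's z in rad. A call has 1 to 5 rows; each row is the pose to reach, as a shift and turn from the pose measured when the call began, along the tool's axes at that moment; what a row does not reach only later rows make up. A row lasts 1/10 s, in which the tool goes at most 50 mm and 8.59 degrees, less where a joint would pass 70% of its speed; a pose out of reach is approached as far as the arm can. A call with a gripper value outside its range is refused whole. "jaw" is the finger opening in cm, from 0 to 9.3, set as the call begins (left out, the last holds). The fingers move at their own pace and stop on an object; "squeeze" is the grip in N (left out, the last holds). Time passes only in rows, so rows that repeat a pose let the fingers close. It gives the time, the measured TCP pose, the force and the opening at its end, in the units of the state.
- read_state(): the state, without advancing time (a new reading comes with each control period).
- read_camera(name): name is "scene" or "top" or "wrist"; returns (picture, depth): 384x512x3 uint8, blue, green, red; 384x512 float32, m along the optical axis (not along the pixel's ray), 0 where there is no reading.
- camera_params(name): a dict with "K" (3x3 intrinsics, pixels), "eye" and "orientation" of the camera in the world. Camera axes: x right, y up, looking along -z (the intrinsics and any distortion apply to the point x, -y, -z); pixel columns grow to the right and rows downward; lengths in m; the calibration is good to about 2 mm. The wrist camera is an equidistant fisheye: a pixel r from the principal point sees the ray r / f radians off the axis. A picture is of the moment at which its call begins: read the wrist's pose just before it. camera_params takes no time and is no camera call; for the wrist camera it gives the pose at the moment of the call.
- close_job(): hands the job in, once; it reports no verdict.
The state is a dict: "t": time; "q": joint angles; "dq": joint speeds; "joint_torque": joint torques, N m; "tool_pos": TCP position; "orientation": TCP orientation; "force": force on the tool from outside, world axes, zero at the start; "wrist_torque": the same for the moment, N m; "opening": finger opening in m.
Only numpy, scipy, OpenCV 4.12 (cv2) and the standard library are available. Lean on these libraries where they do the work, as an engineer would, in place of code of your own. Each camera call takes 0.05 s, during which the arm holds its last target.

TASK

Pack the sampler tray: stand each of the four filled jars that have a gold lid with a coloured dot upright on the middle of the disc of its own colour in the tray. Set the glass jars down gently, never dropping them, and leave them released and still. Leave the jar with the white lid and the empty jar where they stand.

Things in the scene. Friction and masses are not known exactly. Their poses are not given: they have to be found in the camera images.
- jar_yellow: Closed round glass jar standing upright, 48 mm in diameter over its whole height (lid included), 70 mm tall, about 0.16 kg, loose. Origin: centre of its underside; z is up along its axis. Gold lid with a white label bearing a yellow dot; yellow filling (chrysanthemum).
- jar_red: Closed round glass jar standing upright, 48 mm in diameter over its whole height (lid included), 70 mm tall, about 0.16 kg, loose. Origin: centre of its underside; z is up along its axis. Gold lid with a white label bearing a red dot; red filling (rose buds).
- jar_green: Closed round glass jar standing upright, 48 mm in diameter over its whole height (lid included), 70 mm tall, about 0.16 kg, loose. Origin: centre of its underside; z is up along its axis. Gold lid with a white label bearing a green dot; green filling (green tea).
- jar_blue: Closed round glass jar standing upright, 48 mm in diameter over its whole height (lid included), 70 mm tall, about 0.16 kg, loose. Origin: centre of its underside; z is up along its axis. Gold lid with a white label bearing a blue dot; blue filling (butterfly-pea flowers).
- disc_yellow: Flat yellow disc, 64 mm in diameter, 2 mm thick, fixed in one cell of the packing tray. Origin: centre of its underside, on the tray's 5 mm thick floor; a jar stands on the disc's top, 2 mm above the origin. Tray: fixed, brown card, 175 mm square, 2 x 2 cells with centres 85 mm apart along its sides.
- disc_red: Flat red disc, 64 mm in diameter, 2 mm thick, fixed in one cell of the packing tray. Origin: centre of its underside, on the tray's 5 mm thick floor; a jar stands on the disc's top, 2 mm above the origin. The tray's outer walls and cross-shaped dividers are 5 mm thick and reach 25 mm above the table.
- disc_green: Flat green disc, 64 mm in diameter, 2 mm thick, fixed in one cell of the packing tray. Origin: centre of its underside, on the tray's 5 mm thick floor; a jar stands on the disc's top, 2 mm above the origin. Which colour lies in which cell, and the tray's place and turn, change.
- disc_blue: Flat blue disc, 64 mm in diameter, 2 mm thick, fixed in one cell of the packing tray. Origin: centre of its underside, on the tray's 5 mm thick floor; a jar stands on the disc's top, 2 mm above the origin. Each disc lies in the centre of its cell.
- jar_unsealed: Closed round glass jar standing upright, 48 mm in diameter over its whole height (lid included), 70 mm tall, about 0.16 kg, loose. Origin: centre of its underside; z is up along its axis. WHITE lid with a yellow dot, yellow filling: not yet sealed, stays out of the tray. Only low clutter, up to 15 mm tall, lies between the jars.
- jar_empty: Closed round glass jar standing upright, 48 mm in diameter over its whole height (lid included), 70 mm tall, about 0.12 kg, loose. Origin: centre of its underside; z is up along its axis. Gold lid with no label or dot, empty clear glass: stays out of the tray. The six jars stand at least 25 mm apart, surface to surface.

How it is judged:
At the end, for the whole second after the job is handed in: Each gold-lidded, dotted jar stands upright (within 0.1 rad), released, at rest, on its colour's disc, centre within 15 mm of the disc's, underside at most 4 mm above its top; the white-lidded and the empty jar stand upright within 30 mm of their starts (horizontal distance between jar_yellow and disc_yellow below 0.015 m and z of jar_yellow in the frame of disc_yellow between -0.002 and 0.006 m and angle between each of jar_yellow, jar_red, jar_green, jar_blue, jar_unsealed, jar_empty's own z axis and vertical below 0.1 rad and linear speed of each of jar_yellow, jar_red, jar_green, jar_blue below 0.02 m/s and horizontal distance between jar_red and disc_red below 0.015 m and z of jar_red in the frame of disc_red between -0.002 and 0.006 m and horizontal distance between jar_green and disc_green below 0.015 m and z of jar_green in the frame of disc_green between -0.002 and 0.006 m and horizontal distance between jar_blue and disc_blue below 0.015 m and z of jar_blue in the frame of disc_blue between -0.002 and 0.006 m and distance of each of jar_unsealed, jar_empty from where it was at the start of the episode below 0.03 m); the robot touches nothing.
It fails at once if a jar that stays was shifted by more than 30 mm (distance of any of jar_unsealed, jar_empty from where it was at the start of the episode above 0.03 m).
It fails at once if a jar was dropped: it fell freely, out of the fingers, faster than 0.7 m/s (a fall of about 25 mm) ((linear speed of jar_yellow above 0.7 m/s and contact force between jar_yellow and the fingers below 0.05 N) or (linear speed of jar_red above 0.7 m/s and contact force between jar_red and the fingers below 0.05 N) or (linear speed of jar_green above 0.7 m/s and contact force between jar_green and the fingers below 0.05 N) or (linear speed of jar_blue above 0.7 m/s and contact force between jar_blue and the fingers below 0.05 N)).
It also fails if it takes over 112 s, if anything falls off the work surface, if the arm or the gripper's body presses on something with over 40 N, if the wrist force passes 120 N, or if a joint passes its speed limit or range.

## Working session

There is one attempt and no reset: what is moved stays moved. The work goes in short steps, Python scripts to look and compute and a tool call to move; the robot and the scene stay as the last step left them, time stands still between calls to the robot, and variables do not carry over. Pictures are saved under pics/ and viewed, and the job is handed in when it is done.

Besides the shell and the picture viewer there is one more tool, called after "Request:" as a command line: name --argument value ..., lists and objects as JSON in quotes. play_rows: Moves the arm, as the interface text tells. Its arguments: {"type":"object","properties":{"increments":{"type":"array"},"jaw":{"type":"number"},"squeeze":{"type":"number"}},"required":["increments"]}

```bash
ls; mkdir -p pics
python3 - <<'E'
from plant import *
import cv2,numpy as np
s=read_state();print(s)
for n in ("top","scene"):
    p,d=read_camera(n);cv2.imwrite(f"pics/{n}0.png",p);np.save(f"pics/{n}0.npy",d);c=camera_params(n);print(n,c)
    np.savez(f"pics/{n}0.npz",p=p,d=d,**{k:np.array(v) for k,v in c.items() if k in("K","eye","orientation")})
E
```

```text
pics
{'t': 0.0, 'q': array([ 1.12156053e+00,  1.31169008e-01,  1.48927097e+00,  7.26410491e-07,
        1.52302347e+00, -8.53911838e-02]), 'dq': array([ 0.00041018, -0.00120566,  0.00030424,  0.00077345, -0.00030415,
        0.00045345]), 'joint_torque': array([-1.35536728e-03, -5.59880698e+01, -4.91736603e+01,  7.62802572e-02,
        3.63083789e-02, -2.41112293e-04]), 'tool_pos': array([0.21325268, 0.56022698, 0.22858733]), 'orientation': array([ 2.58592380e+00,  1.78235230e+00, -2.55281812e-03]), 'force': array([-0.31277545,  0.53021777, -0.00679017]), 'wrist_torque': array([-0.04529824, -0.00368825, -0.01947776]), 'opening': 0.09331887199602337}
top {'K': array([[433.47726836,   0.        , 257.43903606],
       [  0.        , 433.47726836, 190.57256211],
       [  0.        ,   0.        ,   1.        ]]), 'eye': array([0.40436513, 0.02496536, 1.02264222]), 'orientation': array([ 0.06396975, -0.11482471, -1.57098205])}
scene {'K': array([[494.0192728 ,   0.        , 255.43826316],
       [  0.        , 494.0192728 , 193.07578575],
       [  0.        ,   0.        ,   1.        ]]), 'eye': array([1.09835839, 0.07716744, 0.96815193]), 'orientation': array([0.42762602, 0.47807193, 1.63882111])}
```

View pics/top0.png

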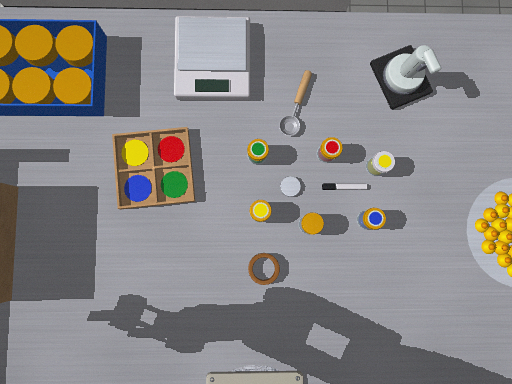

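View pics/scene0.png

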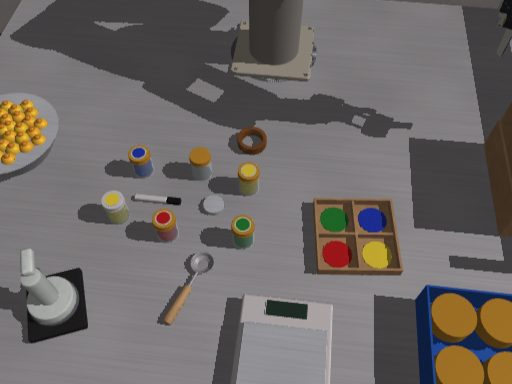

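Run:
```python
import plant,inspect
print([n for n in dir(plant) if not n.startswith('_')])
```

```text
['IKError', 'camera_params', 'close_job', 'read_camera', 'read_state', 'tips_ahead']
```

The top view shows the tray at (155,168) with yellow (135,152), red (171,149), blue (138,188) and green (175,184) discs. The gold-lidded jars are green (258,150), red (331,148), yellow (260,210) and blue (375,218). The jars that stay are the white-lidded one at (384,162) and the empty one at (312,223). Next I measure in both views.

```bash
cat > h.py <<'E'
import numpy as np,cv2
from scipy.spatial.transform import Rotation as R
def ray(c,uv):
    K=c["K"];p=np.array([(uv[0]-K[0,2])/K[0,0],-(uv[1]-K[1,2])/K[1,1],-1.])
    return R.from_rotvec(c["orientation"]).apply(p)
def onplane(c,uv,z):
    r=ray(c,uv);e=c["eye"];return e+r*(z-e[2])/r[2]
H={"red":[(0,8),(172,180)],"yellow":[(25,34)],"green":[(45,85)],"blue":[(105,130)]}
def blobs(p,col,amin=60,smin=150):
    h=cv2.cvtColor(p,cv2.COLOR_BGR2HSV);m=np.zeros(p.shape[:2],np.uint8)
    for a,b in H[col]: m|=cv2.inRange(h,(a,smin,60),(b,255,255))
    n,l,s,c=cv2.connectedComponentsWithStats(m)
    return [(c[i],s[i,4],s[i,:4]) for i in range(1,n) if s[i,4]>=amin]
E
python3 - <<'E'
from h import *
np.set_printoptions(precision=4,suppress=True)
for n in("top","scene"):
    c=np.load(f"pics/{n}0.npz");d=c["d"]
    for col in H:
        for b,a,bb in blobs(c["p"],col,40):
            dd=d[int(b[1]),int(b[0])]; r=ray(c,b);print(n,col,b,a,bb,"z=",(c["eye"]+r*dd)[2],"z07",onplane(c,b,.07)[:2],"z007",onplane(c,b,.007)[:2])
E
```

```text
top red [170.6773 148.656 ] 564 [158 136  27  27] z= 0.0065515162751330625 z07 [0.6071 0.1865] z007 [0.6205 0.1972]
top red [331.7311 146.6723] 119 [326 141  13  12] z= 0.07175100800778422 z07 [ 0.6127 -0.1739] z007 [ 0.6265 -0.1871]
top yellow [134.5827 152.3471] 556 [122 140  27  26] z= 0.007302599471202598 z07 [0.5986 0.2658] z007 [0.6114 0.2817]
top yellow [384.5583 160.6333] 120 [379 155  12  12] z= 0.06829113854493707 z07 [ 0.581  -0.2929] z007 [ 0.5927 -0.3139]
top yellow [260.2734 209.8125] 128 [254 204  13  13] z= 0.07126091059993245 z07 [ 0.4706 -0.0122] z007 [ 0.475  -0.0147]
top yellow [499.3265 209.7755] 49 [496 206   8   9] z= 0.06688506891269141 z07 [ 0.4697 -0.5486] z007 [ 0.4741 -0.5866]
top yellow [496.3036 224.5357] 56 [492 220  10  10] z= 0.07487605470750025 z07 [ 0.4367 -0.5395] z007 [ 0.4389 -0.5768]
top yellow [502.85   236.4667] 60 [499 232   9  10] z= 0.06996663047263185 z07 [ 0.4102 -0.5525] z007 [ 0.4106 -0.5907]
top yellow [485.275 246.65 ] 40 [482 243   7   8] z= 0.06752847026045328 z07 [ 0.3879 -0.5113] z007 [ 0.3868 -0.5467]
top yellow [501.3171 259.951
[... 1515 characters left out ...]
5329 254.3806] 578 [363 242  29  26] z= 0.006427608510283345 z07 [0.6429 0.2689] z007 [0.611  0.2824]
scene green [333.1946 219.2155] 478 [321 208  25  23] z= 0.0063508282579736175 z07 [0.5722 0.1801] z007 [0.5353 0.1873]
scene green [242.2182 223.8   ] 110 [236 219  13  11] z= 0.07203389535918792 z07 [ 0.6056 -0.0071] z007 [ 0.5711 -0.013 ]
scene blue [138.0345 152.2299] 87 [132 148  13   9] z= 0.07346807230334662 z07 [ 0.4493 -0.2674] z007 [ 0.4038 -0.2915]
scene blue [371.8359 219.7124] 518 [358 208  28  24] z= 0.0062122182017463334 z07 [0.5638 0.2603] z007 [0.5263 0.2731]
scene blue [447.5508 329.336 ] 2854 [415 285  97  99] z= 0.07008737097071638 z07 [0.7802 0.3964] z007 [0.7578 0.4188]
```

```bash
cat >> h.py <<'E'
np.set_printoptions(precision=3,suppress=True)
J=dict(red=(.6115,-.1739),yellow=(.469,-.0122),green=(.607,-.007),blue=(.451,-.267))
D=dict(red=(.620,.1975),yellow=(.611,.282),green=(.5355,.188),blue=(.5266,.273))
YAW=.892
def delta(xy,z):
    from plant import read_state
    s=read_state();r=R.from_rotvec(s["orientation"]);x=r.as_matrix()[:,0];y=np.arctan2(x[1],x[0])
    print("t",s["t"],"pos",s["tool_pos"],"axis z",r.as_matrix()[:,2],"open",s["opening"],"F",s["force"])
    print("shift cm",r.inv().apply(np.array([*xy,z])-s["tool_pos"])*100,"turn",y-YAW)
E
python3 - <<'E'
from h import *
from plant import *
print(tips_ahead if not callable(tips_ahead) else tips_ahead())
delta(J["yellow"],.16)
E
```

```text
0.011
t 0.1 pos [0.213 0.56  0.229] axis z [-0.001 -0.002 -1.   ] open 0.09296704113556828 F [ 0.676 -0.052  0.135]
shift cm [-44.391  44.272   6.938] turn 0.315000393813745
```

Request:
play_rows --increments '[[[-2,2,0,0.06],[-5,5,0,0.12],[-8.4,8.4,0,0.19],[-11.8,11.8,0,0.25],[-15,15,0,0.315]]]' --jaw 9.3 --squeeze 20

```text
t: 0.6
tool_pos: [0.3002, 0.3648, 0.2284]
orientation: [2.834, 1.352, -0.003]
force: [0.7, 0.8, 1.1]
opening: 0.0929
```

Run:
```python
from h import *
delta(J["yellow"],.16)
```

```text
t 0.6 pos [0.3   0.365 0.228] axis z [-0.001 -0.002 -1.   ] open 0.09292869429013527 F [0.741 0.756 1.05 ]
shift cm [-18.654  36.842   6.903] turn -0.002083600095537208
```

Request:
play_rows --increments '[[[-2,4,0,0],[-4,8,0,0],[-6,12,0,0],[-8,16,0,0],[-10,20,0,0]]]'

```text
t: 1.1
tool_pos: [0.3928, 0.1594, 0.2285]
orientation: [2.834, 1.352, -0.003]
force: [1.7, 0.8, -0.2]
opening: 0.0929
```

Request:
play_rows --increments '[[[-2,4,2,0],[-4,8,4,0],[-6,12,5,0],[-7.5,15,6,0],[-8.5,16.8,6.9,0]]]'

```text
t: 1.6
tool_pos: [0.4701, -0.015, 0.1589]
orientation: [2.836, 1.349, -0.004]
force: [0.2, 1.0, -1.0]
opening: 0.0927
```

Run:
```python
from h import *
from plant import *
delta(J["yellow"],.042)
p,d=read_camera("wrist");cv2.imwrite("pics/w1.png",p)
```

```text
t 1.6 pos [ 0.47  -0.015  0.159] axis z [-0.002 -0.002 -1.   ] open 0.09269983429798327 F [ 0.23  1.   -1.03]
shift cm [ 0.184 -0.259 11.685] turn -0.00400631419470765
```

View pics/w1.png

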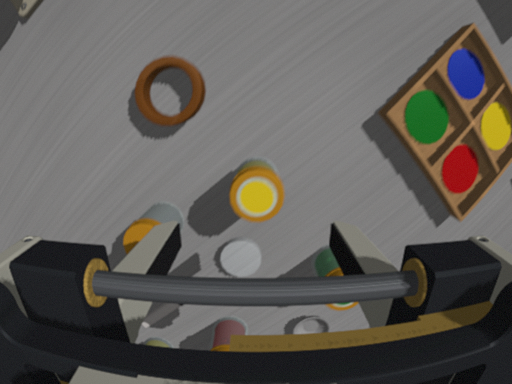

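The wrist view shows the yellow-dot gold lid at (257,197), laterally centred between the fingers at x≈150 and x≈365. I descend now.

Request:
play_rows --increments '[[[0.2,-0.3,3,0],[0.2,-0.3,6.5,0],[0.2,-0.3,9.5,0],[0.2,-0.3,11.3,0],[0.2,-0.3,11.7,0]]]'

```text
t: 2.15
tool_pos: [0.4658, -0.0129, 0.0375]
orientation: [-2.836, -1.348, 0.014]
force: [-0.3, 0.7, -0.3]
opening: 0.0931
```

Request:
play_rows --increments '[[[0,0,0,0],[0,0,0,0],[0,0,0,0],[0,0,0,0],[0,0,0,0]]]' --jaw 3.5 --squeeze 20

```text
t: 2.65
tool_pos: [0.4665, -0.0129, 0.0383]
orientation: [-2.837, -1.349, 0.012]
force: [-0.0, 0.5, 0.6]
opening: 0.0578
```

Run:
```python
from h import *
delta(J["yellow"],.17)
```

```text
t 2.65 pos [ 0.466 -0.013  0.038] axis z [-0.007 -0.003 -1.   ] open 0.057783736059379955 F [-0.048  0.502  0.601]
shift cm [  0.127   0.1   -13.167] turn -0.00433374743732462
```

Request:
play_rows --increments '[[[0,0,0,0],[0,0,0,0],[0,0,0,0],[0,0,0,0]]]'

```text
t: 3.05
tool_pos: [0.467, -0.0129, 0.0389]
orientation: [-2.837, -1.349, 0.011]
force: [0.2, 0.9, 5.6]
opening: 0.0477
```

Request:
play_rows --increments '[[[0,0,-1,0],[0,0,-3,0],[0,0,-6,0],[0,0,-9.5,0],[0,0,-13,0]]]'

```text
t: 3.55
tool_pos: [0.4669, -0.0125, 0.1699]
orientation: [-2.837, -1.349, 0.013]
force: [0.6, -0.6, -0.9]
opening: 0.0478
```

Run:
```python
from h import *
from plant import *
delta(D["yellow"],.17)
p,d=read_camera("wrist");cv2.imwrite("pics/w2.png",p)
```

```text
t 3.55 pos [ 0.467 -0.013  0.17 ] axis z [-0.008 -0.003 -1.   ] open 0.04781337705152628 F [ 0.634 -0.61  -0.87 ]
shift cm [31.936 -7.419 -0.199] turn -0.00438241700159514
```

View pics/w2.png

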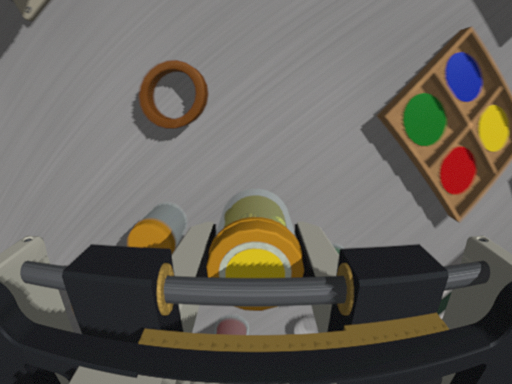

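The yellow jar is held upright between the pads (lid at (255,265)). Next I move it over the yellow disc.

Request:
play_rows --increments '[[[3,-0.7,0,0],[7,-1.6,0,0],[11.5,-2.7,0,0],[16,-3.7,0,0],[20,-4.7,0,0]]]'

```text
t: 4.1
tool_pos: [0.5605, 0.1737, 0.1761]
orientation: [2.833, 1.347, -0.002]
force: [-0.8, -0.3, -1.7]
opening: 0.0476
```

Run:
```python
from h import *
delta(D["yellow"],.17)
```

```text
t 4.1 pos [0.56  0.174 0.176] axis z [ 0.001 -0.004 -1.   ] open 0.04763746364211199 F [-0.774 -0.262 -1.745]
shift cm [11.592 -2.92   0.567] turn -0.004174681626635035
```

Request:
play_rows --increments '[[[3,-0.8,0.6,0],[7,-1.8,0.6,0],[10,-2.5,0.6,0],[11.4,-2.9,0.6,0],[11.6,-2.9,0.6,0]]]'

```text
t: 4.6
tool_pos: [0.6109, 0.2835, 0.1688]
orientation: [2.832, 1.35, -0.004]
force: [-0.4, 0.0, -1.5]
opening: 0.0475
```

Request:
play_rows --increments '[[[0,0,0,0],[0,0,0,0]]]'

```text
t: 4.8
tool_pos: [0.6104, 0.2825, 0.1684]
orientation: [2.832, 1.35, -0.006]
force: [0.1, -0.4, -1.0]
opening: 0.0479
```

Run:
```python
from h import *
from plant import *
delta(D["yellow"],.047)
for n in("top","scene"):
    p,d=read_camera(n);cv2.imwrite(f"pics/{n}1.png",p);c=camera_params(n)
    print(n,[(b,a,onplane(c,b,.203)) for b,a,_ in blobs(p,"yellow",100)][:4])
```

```text
t 4.8 pos [0.61  0.283 0.168] axis z [-0.001 -0.005 -1.   ] open 0.04794673326124928 F [ 0.119 -0.436 -1.046]
shift cm [ 0.054  0.052 12.141] turn -0.0027128521648768222
top [(array([140.84 , 157.463]), np.int32(162), array([0.562, 0.22 , 0.203])), (array([384.538, 160.681]), np.int32(119), array([ 0.556, -0.248,  0.203]))]
scene [(array([111.574, 198.809]), np.int32(115), array([ 0.655, -0.238,  0.203])), (array([397.752, 208.868]), np.int32(129), array([0.615, 0.28 , 0.203])), (array([376.408, 254.406]), np.int32(581), array([0.71 , 0.24 , 0.203]))]
```

View pics/scene1.png

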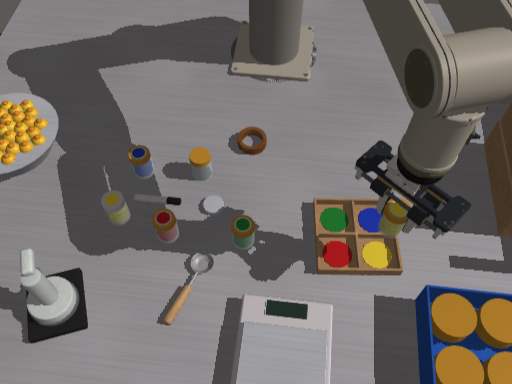

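The yellow jar hangs at about (395,215) in the scene view. Its ray at lid height gives (0.615, 0.280), close to the disc. I lower it and slow down near contact.

Request:
play_rows --increments '[[[0,0,3,0],[0,0,6,0],[0,0,8.5,0],[0,0,10.3,0],[0,0,11,0]]]'

```text
t: 5.4
tool_pos: [0.6093, 0.2808, 0.0565]
orientation: [2.833, 1.348, -0.01]
force: [-0.2, -0.1, -2.0]
opening: 0.048
```

Request:
play_rows --increments '[[[0,0,0,0]]]'

```text
t: 5.5
tool_pos: [0.609, 0.2804, 0.0561]
orientation: [2.834, 1.347, -0.011]
force: [-0.1, -0.8, -1.0]
opening: 0.0475
```

Run:
```python
from h import *
delta(D["yellow"],.0465)
```

```text
t 5.5 pos [0.609 0.28  0.056] axis z [-0.005 -0.006 -1.   ] open 0.04749704256757425 F [-0.134 -0.766 -1.018]
shift cm [0.254 0.052 0.96 ] turn -0.004247277919447123
```

Request:
play_rows --increments '[[[0.2,0,0.3,0],[0.2,0,0.5,0],[0.2,0,0.7,0],[0.2,0,0.8,0],[0.2,0,0.9,0]]]'

```text
t: 6.0
tool_pos: [0.6104, 0.282, 0.0474]
orientation: [2.834, 1.348, -0.01]
force: [-0.5, -1.6, -2.6]
opening: 0.0478
```

Request:
play_rows --increments '[[[0,0,0,0],[0,0,0.1,0],[0,0,0.1,0]]]'

```text
t: 6.3
tool_pos: [0.6104, 0.282, 0.0463]
orientation: [2.834, 1.348, -0.01]
force: [0.5, -0.1, -1.8]
opening: 0.0476
```

Request:
play_rows --increments '[[[0,0,0.1,0],[0,0,0.1,0]]]'

```text
t: 6.5
tool_pos: [0.6106, 0.282, 0.046]
orientation: [2.833, 1.348, -0.01]
force: [-2.8, -2.0, 3.8]
opening: 0.0476
```

Request:
play_rows --increments '[[[0,0,0.1,0],[0,0,0.1,0]]]'

```text
t: 6.7
tool_pos: [0.6107, 0.282, 0.046]
orientation: [2.833, 1.348, -0.01]
force: [-4.1, -2.0, 7.3]
opening: 0.0478
```

Contact came at 0.046, where it was predicted, so I release with a moderate opening.

Request:
play_rows --increments '[[[0,0,0,0],[0,0,0,0],[0,0,0,0],[0,0,0,0]]]' --jaw 7.0

```text
t: 7.1
tool_pos: [0.6106, 0.282, 0.0458]
orientation: [2.833, 1.348, -0.01]
force: [-0.3, -0.9, -0.8]
opening: 0.0695
```

Request:
play_rows --increments '[[[0,0,-1,0],[0,0,-4,0],[0,0,-8,0],[0,0,-12,0],[0,0,-13,0]]]'

```text
t: 7.6
tool_pos: [0.614, 0.284, 0.1834]
orientation: [2.833, 1.347, 0.006]
force: [0.5, 0.5, 0.4]
opening: 0.07
```

Run:
```python
from h import *
delta(J["green"],.16)
```

```text
t 7.6 pos [0.614 0.284 0.183] axis z [ 0.005 -0.003 -1.   ] open 0.0700209832452077 F [0.532 0.538 0.421]
shift cm [-23.021  17.803   2.422] turn -0.0039912323121757964
```

Request:
play_rows --increments '[[[-3,2.3,0,0],[-6.5,5,0,0],[-10,7.7,0,0],[-13.5,10.4,0.5,0],[-17,13.1,1,0]]]' --jaw 9.3

```text
t: 8.1
tool_pos: [0.6082, 0.0678, 0.1743]
orientation: [2.832, 1.348, 0.007]
force: [0.5, 0.1, -0.1]
opening: 0.0929
```

Run:
```python
from h import *
delta(J["green"],.16)
```

```text
t 8.1 pos [0.608 0.068 0.174] axis z [ 0.006 -0.003 -1.   ] open 0.0929048088550484 F [ 0.488  0.114 -0.112]
shift cm [-5.883  4.614  1.455] turn -0.003707510066706887
```

Request:
play_rows --increments '[[[-2.5,2,1,0],[-4.5,3.5,1.4,0],[-5.6,4.4,1.4,0],[-5.9,4.6,1.4,0],[-5.9,4.6,1.4,0]]]'

```text
t: 8.6
tool_pos: [0.6071, -0.0067, 0.1611]
orientation: [2.832, 1.347, 0.008]
force: [-0.3, 1.6, 0.1]
opening: 0.093
```

Run:
```python
from h import *
from plant import *
delta(J["green"],.041)
p,d=read_camera("top");cv2.imwrite("pics/top2.png",p)
```

```text
t 8.6 pos [ 0.607 -0.007  0.161] axis z [ 0.007 -0.003 -1.   ] open 0.09301161271452285 F [-0.343  1.567  0.114]
shift cm [-0.053 -0.073 12.005] turn -0.0040707847590500945
```

View pics/top2.png

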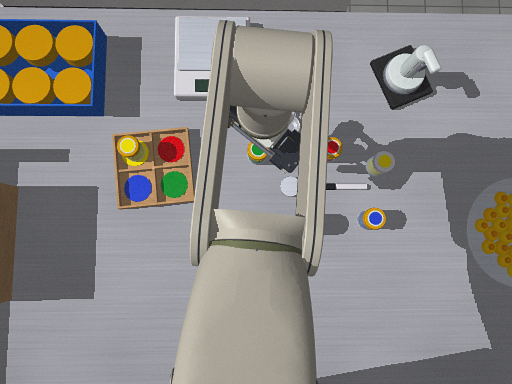

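The top view shows the yellow jar standing in its cell, lid at (128,146), and the gripper over the green jar at (258,150). I descend and grip.

Request:
play_rows --increments '[[[0,-0.1,3,0],[0,-0.1,6.5,0],[0,-0.1,9.5,0],[0,-0.1,11.3,0],[0,-0.1,11.8,0]]]'

```text
t: 9.15
tool_pos: [0.6052, -0.004, 0.0403]
orientation: [2.833, 1.352, 0.002]
force: [-0.1, -0.1, -0.5]
opening: 0.0928
```

Request:
play_rows --increments '[[[0,0,0,0],[0,0,0,0],[0,0,0,0],[0,0,0,0],[0,0,0,0]]]' --jaw 3.5

```text
t: 9.65
tool_pos: [0.6059, -0.0041, 0.0413]
orientation: [2.832, 1.351, 0.004]
force: [-0.7, -0.2, -0.7]
opening: 0.0579
```

Request:
play_rows --increments '[[[0,0,0,0],[0,0,0,0],[0,0,0,0],[0,0,0,0]]]'

```text
t: 10.05
tool_pos: [0.6062, -0.0043, 0.0417]
orientation: [2.832, 1.351, 0.005]
force: [-1.6, -0.7, 3.0]
opening: 0.0476
```

Request:
play_rows --increments '[[[0,0,-1,0],[0,0,-3,0],[0,0,-6,0],[0,0,-9.5,0],[0,0,-13,0]]]'

```text
t: 10.55
tool_pos: [0.605, -0.0038, 0.1728]
orientation: [2.833, 1.351, 0.004]
force: [0.7, 0.5, -0.5]
opening: 0.0474
```

Run:
```python
from h import *
delta((.534,.189),.17)
```

```text
t 10.55 pos [ 0.605 -0.004  0.173] axis z [ 0.003 -0.002 -1.   ] open 0.0473690018272608 F [ 0.659  0.522 -0.454]
shift cm [ 10.523 -17.648   0.224] turn -0.0016700360345126564
```

Request:
play_rows --increments '[[[1.5,-2.5,0,0],[3.6,-6,0,0],[5.9,-9.9,0,0],[8,-13.4,0,0],[9.8,-16.5,0,0]]]'

```text
t: 11.05
tool_pos: [0.5372, 0.178, 0.1725]
orientation: [2.833, 1.352, 0.003]
force: [1.2, 1.0, -1.1]
opening: 0.0479
```

Request:
play_rows --increments '[[[0.4,-0.6,0,0],[0.6,-0.9,0,0],[0.6,-0.9,0,0]]]'

```text
t: 11.35
tool_pos: [0.5341, 0.188, 0.1727]
orientation: [2.832, 1.353, 0.003]
force: [0.4, 0.5, -1.8]
opening: 0.0478
```

Run:
```python
from h import *
from plant import *
delta((.534,.189),.049)
p,d=read_camera("wrist");cv2.imwrite("pics/w3.png",p)
```

```text
t 11.35 pos [0.534 0.188 0.173] axis z [ 0.003 -0.002 -1.   ] open 0.047761609389755974 F [ 0.4    0.487 -1.798]
shift cm [ 0.062 -0.118 12.369] turn -0.0008978543293750585
```

View pics/w3.png

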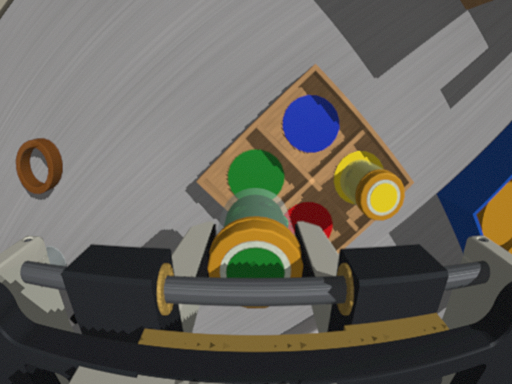

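The green jar is held upright at (255,255), its base in line with the green disc at (256,177). The yellow jar stands at (382,195) on its disc. I lower the green jar.

Request:
play_rows --increments '[[[0.1,-0.1,3,0],[0.1,-0.1,6,0],[0.1,-0.1,9,0],[0.1,-0.1,10.8,0],[0.1,-0.1,11.5,0]]]'

```text
t: 11.9
tool_pos: [0.5333, 0.1867, 0.0549]
orientation: [2.834, 1.349, -0.003]
force: [-0.1, 0.0, -1.0]
opening: 0.0478
```

Run:
```python
from h import *
delta((.534,.189),.049)
```

```text
t 11.9 pos [0.533 0.187 0.055] axis z [-0.001 -0.003 -1.   ] open 0.04781574398246418 F [-0.072  0.031 -1.008]
shift cm [ 0.226 -0.097  0.589] turn -0.003689016648871335
```

Request:
play_rows --increments '[[[0.2,-0.1,0.2,0],[0.2,-0.1,0.4,0],[0.2,-0.1,0.5,0],[0.2,-0.1,0.6,0],[0.2,-0.1,0.6,0]]]'

```text
t: 12.4
tool_pos: [0.5343, 0.189, 0.0496]
orientation: [2.834, 1.349, -0.002]
force: [-0.8, -0.3, -1.5]
opening: 0.0474
```

Request:
play_rows --increments '[[[0,0,0.1,0],[0,0,0.1,0],[0,0,0.1,0]]]'

```text
t: 12.7
tool_pos: [0.5344, 0.1891, 0.0488]
orientation: [2.834, 1.349, -0.001]
force: [0.5, 0.3, -0.5]
opening: 0.0479
```

Request:
play_rows --increments '[[[0,0,0.1,0],[0,0,0.1,0],[0,0,0.1,0]]]'

```text
t: 13.0
tool_pos: [0.5345, 0.1891, 0.0487]
orientation: [2.834, 1.349, -0.001]
force: [-5.1, -1.6, 7.1]
opening: 0.0477
```

Request:
play_rows --increments '[[[0,0,0,0],[0,0,0,0],[0,0,0,0],[0,0,0,0]]]' --jaw 7.0

```text
t: 13.4
tool_pos: [0.5345, 0.1891, 0.0487]
orientation: [2.834, 1.349, -0.001]
force: [-0.0, -0.2, 0.2]
opening: 0.0699
```

Request:
play_rows --increments '[[[0,0,-1,0],[0,0,-4,0],[0,0,-8,0],[0,0,-12,0],[0,0,-13,0]]]'

```text
t: 13.9
tool_pos: [0.5372, 0.1903, 0.1854]
orientation: [2.832, 1.349, 0.013]
force: [1.1, 0.3, 0.9]
opening: 0.0701
```

Run:
```python
from h import *
delta(J["red"],.16)
```

```text
t 13.9 pos [0.537 0.19  0.185] axis z [ 0.009 -0.001 -1.   ] open 0.07006953556334468 F [1.116 0.34  0.932]
shift cm [-23.603  28.702   2.636] turn -0.0032561164648930996
```

Request:
play_rows --increments '[[[-2.5,3,0,0],[-5.5,6.7,0,0],[-8.4,10.2,0,0],[-11.3,13.7,0,0],[-14.2,17.2,0,0]]]' --jaw 9.3

```text
t: 14.4
tool_pos: [0.5812, -0.0301, 0.1862]
orientation: [2.832, 1.349, 0.013]
force: [1.1, 0.1, -0.4]
opening: 0.0928
```

Request:
play_rows --increments '[[[-2.5,3,0.5,0],[-5.4,6.6,1,0],[-7.5,9.2,1.5,0],[-8.8,10.8,2,0],[-9,11,2,0]]]'

```text
t: 14.9
tool_pos: [0.6096, -0.1713, 0.1654]
orientation: [2.835, 1.346, 0.011]
force: [-1.0, -0.0, 0.4]
opening: 0.093
```

Run:
```python
from h import *
delta(J["red"],.041)
```

```text
t 14.9 pos [ 0.61  -0.171  0.165] axis z [ 0.008 -0.    -1.   ] open 0.0929997238221557 F [-0.963 -0.038  0.389]
shift cm [-0.142  0.237 12.438] turn -0.0055722772269463094
```

Request:
play_rows --increments '[[[-0.1,0.3,3,0],[-0.1,0.4,6.5,0],[-0.1,0.4,9.5,0],[-0.1,0.4,11.5,0],[-0.1,0.4,12.2,0]]]'

```text
t: 15.4
tool_pos: [0.6111, -0.1722, 0.0404]
orientation: [-2.837, -1.349, -0.006]
force: [-0.7, -0.7, -0.8]
opening: 0.093
```

Request:
play_rows --increments '[[[0,0,0,0],[0,0,0,0],[0,0,0,0],[0,0,0,0],[0,0,0,0]]]' --jaw 3.5

```text
t: 15.9
tool_pos: [0.6118, -0.1724, 0.0415]
orientation: [2.836, 1.349, 0.008]
force: [0.2, 1.0, -0.4]
opening: 0.0577
```

Request:
play_rows --increments '[[[0,0,0,0],[0,0,0,0],[0,0,0,0],[0,0,0,0]]]'

```text
t: 16.3
tool_pos: [0.6121, -0.1727, 0.0421]
orientation: [2.836, 1.348, 0.009]
force: [-0.8, -0.1, 4.8]
opening: 0.0478
```

Request:
play_rows --increments '[[[0,0,-1,0],[0,0,-3,0],[0,0,-6,0],[0,0,-9.5,0],[0,0,-13,0]]]'

```text
t: 16.8
tool_pos: [0.6108, -0.1725, 0.1731]
orientation: [2.837, 1.349, 0.007]
force: [1.0, -0.2, -1.8]
opening: 0.0479
```

Run:
```python
from h import *
delta(D["red"],.17)
```

```text
t 16.8 pos [ 0.611 -0.173  0.173] axis z [ 0.004  0.001 -1.   ] open 0.04788819204146965 F [ 0.951 -0.237 -1.781]
shift cm [ 29.279 -22.642   0.372] turn -0.004365454060238805
```

Request:
play_rows --increments '[[[2.4,-1.8,0,0],[5.5,-4.2,0,0],[9,-7,0,0],[12.5,-9.7,0,0],[16,-12.4,0,0]]]'

```text
t: 17.3
tool_pos: [0.6151, 0.0315, 0.1738]
orientation: [2.837, 1.348, 0.007]
force: [1.3, -0.4, -1.2]
opening: 0.0476
```

Request:
play_rows --increments '[[[3.5,-2.7,0,0],[7,-5.4,0,0],[10.2,-7.8,0,0],[12.4,-9.5,0,0],[13,-10,0,0]]]'

```text
t: 17.8
tool_pos: [0.619, 0.1987, 0.1742]
orientation: [-2.835, -1.353, -0.007]
force: [-0.1, -0.8, -1.2]
opening: 0.0479
```

Run:
```python
from h import *
from plant import *
delta(D["red"],.049)
p,d=read_camera("wrist");cv2.imwrite("pics/w4.png",p)
```

```text
t 17.8 pos [0.619 0.199 0.174] axis z [ 0.004  0.002 -1.   ] open 0.04789638317905568 F [-0.054 -0.801 -1.215]
shift cm [-0.089  0.134 12.52 ] turn -0.0015262841115276649
```

View pics/w4.png

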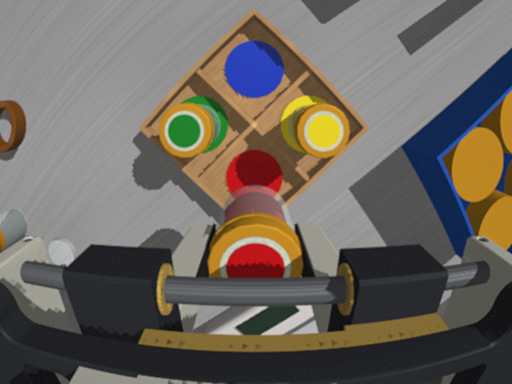

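The red jar is held upright at (255,255), in line with the red disc at (254,175). Green (185,130) and yellow (322,130) stand in their cells.

Request:
play_rows --increments '[[[-0.1,0.1,3,0],[-0.1,0.1,6,0],[-0.1,0.1,9,0],[-0.1,0.1,10.9,0],[-0.1,0.1,11.6,0]]]'

```text
t: 18.35
tool_pos: [0.6177, 0.195, 0.055]
orientation: [-2.835, -1.35, 0.001]
force: [0.2, -0.3, -0.9]
opening: 0.0473
```

Run:
```python
from h import *
delta(D["red"],.049)
```

```text
t 18.35 pos [0.618 0.195 0.055] axis z [-0.001  0.001 -1.   ] open 0.047290622933742275 F [ 0.166 -0.318 -0.899]
shift cm [0.336 0.018 0.6  ] turn -0.0031062222356885716
```

Request:
play_rows --increments '[[[0.2,0,0.2,0],[0.3,0,0.4,0],[0.3,0,0.5,0],[0.3,0,0.6,0],[0.3,0,0.6,0]]]'

```text
t: 18.85
tool_pos: [0.6202, 0.1975, 0.0498]
orientation: [-2.836, -1.351, -0.001]
force: [0.3, -0.3, -1.2]
opening: 0.0477
```

Request:
play_rows --increments '[[[0,0,0.1,0],[0,0,0.1,0],[0,0,0.1,0]]]'

```text
t: 19.15
tool_pos: [0.6204, 0.1976, 0.0492]
orientation: [-2.836, -1.351, -0.002]
force: [0.1, 0.3, 0.4]
opening: 0.0478
```

Request:
play_rows --increments '[[[0,0,0.1,0],[0,0,0.1,0],[0,0,0.1,0]]]'

```text
t: 19.45
tool_pos: [0.6205, 0.1976, 0.0492]
orientation: [-2.836, -1.351, -0.002]
force: [-3.0, -0.5, 7.2]
opening: 0.0481
```

Request:
play_rows --increments '[[[0,0,0,0],[0,0,0,0],[0,0,0,0],[0,0,0,0]]]' --jaw 7.0

```text
t: 19.85
tool_pos: [0.6204, 0.1976, 0.049]
orientation: [-2.836, -1.351, -0.002]
force: [-0.2, 0.5, 0.1]
opening: 0.0695
```

Request:
play_rows --increments '[[[0,0,-1,0],[0,0,-4,0],[0,0,-8,0],[0,0,-12,0],[0,0,-13,0]]]'

```text
t: 20.35
tool_pos: [0.6233, 0.1983, 0.1864]
orientation: [2.835, 1.351, 0.016]
force: [1.0, 0.1, 0.9]
opening: 0.07
```

Run:
```python
from h import *
delta(J["blue"],.16)
```

```text
t 20.35 pos [0.623 0.198 0.186] axis z [ 0.01   0.003 -1.   ] open 0.07004054329040829 F [1.005 0.125 0.933]
shift cm [-47.007  15.918   2.322] turn -0.002722178192006819
```

Request:
play_rows --increments '[[[-3,1,0,0],[-7,2.4,0,0],[-11.3,3.8,0,0],[-15.7,5.3,0,0],[-20,6.8,0,0]]]' --jaw 9.3

```text
t: 20.85
tool_pos: [0.5491, -0.0013, 0.1852]
orientation: [2.834, 1.351, 0.017]
force: [-0.2, -0.1, -0.2]
opening: 0.0928
```

Request:
play_rows --increments '[[[-4.3,1.5,0,0],[-8.6,3,0,0],[-13,4.4,0,0],[-17,5.8,0,0],[-20,6.8,0,0]]]'

```text
t: 21.35
tool_pos: [0.4748, -0.2018, 0.1841]
orientation: [2.835, 1.349, 0.016]
force: [1.2, -0.0, -0.0]
opening: 0.0932
```

Run:
```python
from h import *
delta(J["blue"],.16)
```

```text
t 21.35 pos [ 0.475 -0.202  0.184] axis z [ 0.01   0.002 -1.   ] open 0.09315548248103941 F [ 1.197 -0.015 -0.008]
shift cm [-6.582  2.254  2.37 ] turn -0.003527288858345967
```

Request:
play_rows --increments '[[[-3,1,0.5,0],[-5.2,1.8,1.2,0],[-6.4,2.2,2,0],[-6.6,2.3,2,0],[-6.6,2.3,2,0]]]'

```text
t: 21.85
tool_pos: [0.4512, -0.2669, 0.1635]
orientation: [2.836, 1.349, 0.016]
force: [0.9, 0.2, 0.7]
opening: 0.093
```

Run:
```python
from h import *
from plant import *
delta(J["blue"],.041)
for n in ("scene","wrist"):
    p,d=read_camera(n);cv2.imwrite(f"pics/{n}5.png",p)
```

```text
t 21.85 pos [ 0.451 -0.267  0.163] axis z [ 0.01   0.003 -1.   ] open 0.09300447890634245 F [0.891 0.22  0.669]
shift cm [-0.127 -0.079 12.245] turn -0.003908513952312953
```

View pics/scene5.png

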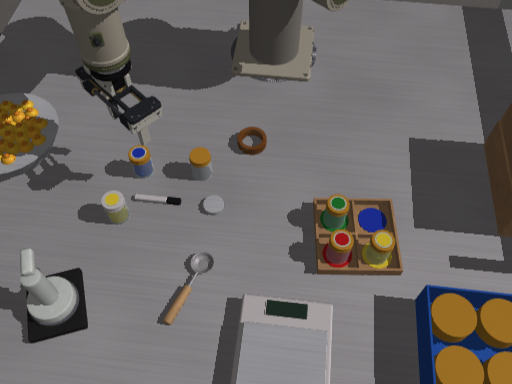

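View pics/wrist5.png

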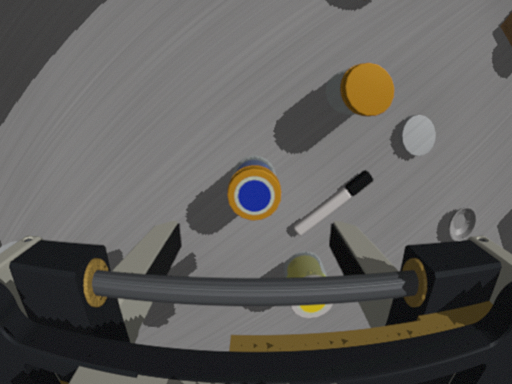

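The three placed jars stand on their discs in the scene view (green (338,205), red (341,242), yellow (382,243)). The wrist view shows the blue lid at (255,195), centred between the fingers. I descend.

Request:
play_rows --increments '[[[-0.1,-0.1,3,0],[-0.1,-0.1,6.5,0],[-0.1,-0.1,9.5,0],[-0.1,-0.1,11.4,0],[-0.1,-0.1,12.1,0]]]'

```text
t: 22.45
tool_pos: [0.4509, -0.2643, 0.0409]
orientation: [-2.834, -1.353, -0.015]
force: [-0.6, -0.4, 0.3]
opening: 0.0928
```

Request:
play_rows --increments '[[[0,0,0,0],[0,0,0,0],[0,0,0,0],[0,0,0,0],[0,0,0,0]]]' --jaw 3.5

```text
t: 22.95
tool_pos: [0.4515, -0.2648, 0.0418]
orientation: [2.835, 1.353, 0.016]
force: [0.3, -0.1, 0.7]
opening: 0.0576
```

Request:
play_rows --increments '[[[0,0,0,0],[0,0,0,0],[0,0,0,0],[0,0,0,0]]]'

```text
t: 23.35
tool_pos: [0.4517, -0.2651, 0.0423]
orientation: [2.834, 1.353, 0.016]
force: [-2.6, -0.2, 5.6]
opening: 0.0479
```

Request:
play_rows --increments '[[[0,0,-1,0],[0,0,-3,0],[0,0,-6,0],[0,0,-10,0],[0,0,-14,0]]]'

```text
t: 23.85
tool_pos: [0.4497, -0.265, 0.1834]
orientation: [-2.835, -1.353, -0.015]
force: [1.4, -1.2, -1.8]
opening: 0.0475
```

Run:
```python
from h import *
delta(D["blue"],.18)
```

```text
t 23.85 pos [ 0.45  -0.265  0.183] axis z [ 0.009  0.004 -1.   ] open 0.04746044685832631 F [ 1.434 -1.206 -1.766]
shift cm [ 46.668 -27.844   0.65 ] turn -0.00106783801163568
```

Request:
play_rows --increments '[[[2.5,-1.5,0,0],[5.8,-3.5,0,0],[9.5,-5.7,0,0],[13.2,-7.9,0,0],[17,-10.1,0,0]]]'

```text
t: 24.35
tool_pos: [0.4778, -0.0677, 0.1849]
orientation: [-2.835, -1.353, -0.016]
force: [1.6, -0.2, -2.3]
opening: 0.0479
```

Request:
play_rows --increments '[[[3.8,-2.3,0,0],[7.6,-4.6,0,0],[11.4,-6.8,0,0],[15,-9,0,0],[18.5,-11,0,0]]]'

```text
t: 24.85
tool_pos: [0.5084, 0.1474, 0.1866]
orientation: [-2.835, -1.353, -0.016]
force: [0.8, -0.7, -1.2]
opening: 0.048
```

Run:
```python
from h import *
delta(D["blue"],.18)
```

```text
t 24.85 pos [0.508 0.147 0.187] axis z [ 0.009  0.005 -1.   ] open 0.04797242789812986 F [ 0.833 -0.725 -1.172]
shift cm [10.905 -6.483  0.733] turn -0.0011488781551940441
```

Request:
play_rows --increments '[[[3.5,-2,0,0],[7,-4.2,0,0],[9.6,-5.7,0,0],[10.9,-6.5,0,0],[10.9,-6.5,0,0]]]'

```text
t: 25.35
tool_pos: [0.526, 0.2744, 0.1872]
orientation: [-2.833, -1.356, -0.015]
force: [-0.5, -0.2, -1.2]
opening: 0.0477
```

Run:
```python
from h import *
from plant import *
delta(D["blue"],.049)
p,d=read_camera("wrist");cv2.imwrite("pics/w6.png",p)
```

```text
t 25.35 pos [0.526 0.274 0.187] axis z [ 0.009  0.005 -1.   ] open 0.047715815491422356 F [-0.459 -0.157 -1.188]
shift cm [-0.202  0.087 13.818] turn 0.0010412646808918291
```

View pics/w6.png

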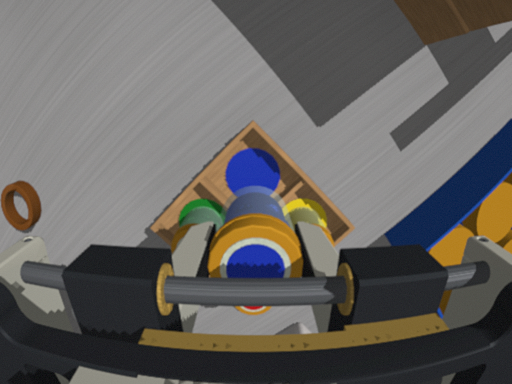

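The blue jar is held upright at (255,255), in line with the blue disc at (253,173). I lower it.

Request:
play_rows --increments '[[[-0.1,0.1,3,0],[-0.1,0.1,6.5,0],[0,0.1,10,0],[0,0.1,12,0],[0,0.1,12.9,0]]]'

```text
t: 25.9
tool_pos: [0.5262, 0.2704, 0.0553]
orientation: [2.835, 1.353, 0.007]
force: [-0.1, -0.9, -1.0]
opening: 0.0477
```

Run:
```python
from h import *
delta(D["blue"],.0493)
```

```text
t 25.9 pos [0.526 0.27  0.055] axis z [ 0.004  0.002 -1.   ] open 0.04769164219829829 F [-0.056 -0.88  -1.045]
shift cm [ 0.226 -0.14   0.604] turn -0.0016325536489127934
```

Request:
play_rows --increments '[[[0.2,-0.1,0.2,0],[0.2,-0.1,0.4,0],[0.2,-0.1,0.5,0],[0.2,-0.1,0.6,0],[0.2,-0.1,0.6,0]]]'

```text
t: 26.4
tool_pos: [0.5273, 0.2728, 0.0502]
orientation: [2.835, 1.353, 0.009]
force: [0.4, -0.7, -1.0]
opening: 0.0473
```

Request:
play_rows --increments '[[[0,0,0.1,0],[0,0,0.1,0],[0,0,0.1,0]]]'

```text
t: 26.7
tool_pos: [0.5274, 0.2729, 0.0494]
orientation: [2.835, 1.353, 0.01]
force: [-0.6, 0.1, 0.3]
opening: 0.0482
```

Request:
play_rows --increments '[[[0,0,0.1,0],[0,0,0.1,0],[0,0,0.1,0]]]'

```text
t: 27.0
tool_pos: [0.5274, 0.273, 0.0493]
orientation: [2.835, 1.353, 0.01]
force: [-4.0, -1.0, 6.8]
opening: 0.0479
```

Request:
play_rows --increments '[[[0,0,0,0],[0,0,0,0],[0,0,0,0],[0,0,0,0]]]' --jaw 7.0

```text
t: 27.4
tool_pos: [0.5274, 0.273, 0.0492]
orientation: [2.835, 1.353, 0.01]
force: [0.2, -0.5, 0.2]
opening: 0.0695
```

Request:
play_rows --increments '[[[0,0,-1,0],[0,0,-4,0],[0,0,-8,0],[0,0,-12,0],[0,0,-15,0]]]'

```text
t: 27.9
tool_pos: [0.5273, 0.2729, 0.2031]
orientation: [2.835, 1.353, 0.015]
force: [1.3, 0.5, 0.1]
opening: 0.0701
```

Request:
play_rows --increments '[[[0,3,0,0],[-3,3,0,0],[-7,3,0,0],[-11,4,0,0],[-15,5,0,0]]]'

```text
t: 28.4
tool_pos: [0.471, 0.1239, 0.2026]
orientation: [2.834, 1.354, 0.016]
force: [0.5, -0.6, 0.0]
opening: 0.0696
```

Request:
play_rows --increments '[[[-4,0,0,0],[-8,0,0,0],[-11,0,0,0],[-12,0,0,0],[-12,0,0,0]]]'

```text
t: 28.9
tool_pos: [0.3957, 0.0299, 0.2024]
orientation: [2.834, 1.351, 0.019]
force: [0.6, 0.1, -0.6]
opening: 0.0698
```

Run:
```python
from h import *
from plant import *
for n in("top","scene"):
    p,d=read_camera(n);cv2.imwrite(f"pics/{n}9.png",p);c=camera_params(n)
    for col in H:
        for b,a,_ in blobs(p,col,60):
            q=onplane(c,b,.077)
            z=(c["eye"]+ray(c,b)*d[int(b[1]),int(b[0])])[2]
            if .03<z<.1 and -.4<q[1]<.35 and q[0]<.7: print(n,col,b,a,"z",round(z,3),"dot",q[:2],"dist disc mm",1000*np.hypot(*(q[:2]-D[col])), "z07",onplane(c,b,.07)[:2])
print(read_state()["tool_pos"])
```

```text
top red [165.289 141.471] 121 z 0.079 dot [0.622 0.197] dist disc mm 1.7587225067362628 z07 [0.623 0.199]
top red [173.876 153.342] 161 z 0.05 dot [0.595 0.178] dist disc mm 31.539209365428597 z07 [0.597 0.179]
top yellow [127.108 144.962] 130 z 0.078 dot [0.614 0.281] dist disc mm 2.8892991529537175 z07 [0.615 0.283]
top yellow [137.38  156.813] 171 z 0.05 dot [0.587 0.258] dist disc mm 34.04377838802236 z07 [0.589 0.259]
top yellow [384.558 160.633] 120 z 0.068 dot [ 0.58  -0.291] dist disc mm 573.3910352893498 z07 [ 0.581 -0.293]
top green [177.186 189.144] 118 z 0.059 dot [0.516 0.169] dist disc mm 27.136133954401554 z07 [0.516 0.171]
top green [169.073 179.468] 124 z 0.079 dot [0.537 0.188] dist disc mm 1.56009108771518 z07 [0.538 0.189]
top blue [140.903 192.317] 145 z 0.056 dot [0.509 0.248] dist disc mm 30.793616302159258 z07 [0.509 0.25 ]
top blue [129.754 182.954] 130 z 0.08 dot [0.529 0.273] dist disc mm 2.7001651518851193 z07 [0.53  0.274]
scene red [341.633 238.641] 128 z 0.077 dot [0.62  0.198] dist disc mm 0.5262346754009327 z07 [0.616 0.199]
scene red [335.089 258.742] 190 z 0.039 dot [0.666 0.186] dist disc mm 47.189878731389825 z07 [0.662 0.187]
scene yellow [111.574 198.809] 115 z 0.072 dot [ 0.582 -0.29 ] dist disc mm 572.7798958232952 z07 [ 0.578 -0.293]
scene yellow [383.263 239.308] 133 z 0.077 dot [0.611 0.281] dist disc mm 0.5889263824679127 z07 [0.607 0.283]
scene yellow [375.336 258.986] 146 z 0.035 dot [0.657 0.265] dist disc mm 48.92580040417349 z07 [0.653 0.266]
scene green [337.667 202.687] 99 z 0.079 dot [0.535 0.187] dist disc mm 0.904163304663065 z07 [0.53  0.188]
scene blue [378.375 203.481] 104 z 0.078 dot [0.527 0.273] dist disc mm 0.09105463091666659 z07 [0.522 0.274]
[0.396 0.031 0.202]
```

View pics/scene9.png

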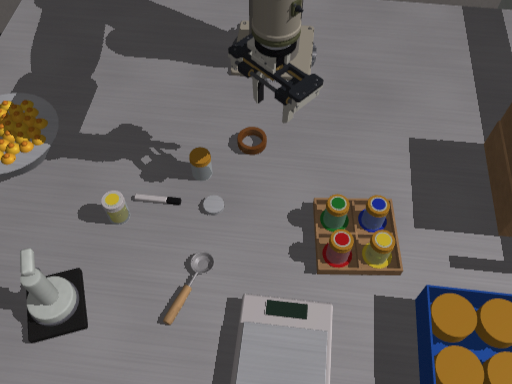

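View pics/top9.png

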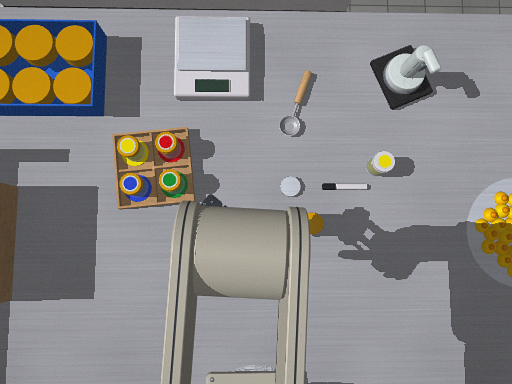

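All four jars stand within 3 mm of their disc centres, with the dots at the expected height of about 77 mm. The white-lidded jar (384,161) and the empty jar (200,163 in the scene view) are unmoved, and the arm is clear. I hand the job in.

```bash
python3 -c "
from plant import *
print(close_job())"
```

```text
the job is handed in; nothing more can be done
None
```

I stood all four gold-lidded, dotted jars on the discs of their own colours and handed the job in at about 29 s of the 112 s allowed. Each jar was lowered until the force reading showed contact at the predicted height, then released; none was dropped.

- **Placed jars:** in the last pictures, all four stand with their dots at 77–80 mm, against 77 mm expected. Their distance from the disc centre is at most 2.9 mm in the top view and 0.9 mm in the scene view. The two views differ by 1–3 mm, which is about the calibration error.
- **Jars that stay:** the white-lidded jar measured at the same spot as at the start. The empty jar I judged only by eye, as the arm partly hid it in the final top view; it looked unmoved in the scene view.
- **Arm:** it finished clear of everything, with the gripper at about 0.2 m height. No check failed.

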